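Pull the big knob off the gas hob for washing

TASK

Push the guard arm that covers the hob's knobs outward, towards the robot's side, until it is fully open against its stop. Then hold the steel puller, hook it under the big knob and pull the knob straight up off its spindle, carry it on the puller to the white saucer, and lower it to stand upright near the middle of the saucer before sliding the puller out. Stand the puller upright on the counter again and let go, leave the guard open, never touch the big knob with the gripper, and leave everything else as it is.

Things in the scene. Friction and masses are not known exactly. Their poses are not given: they have to be found in the camera images.
- hob: Low steel gas hob fixed to the counter, plate 338 x 500 mm, top 12 mm above the counter. Origin at counter level under the middle of its row of three knobs; x runs from the front (edge at x -38 mm) to the back (+300 mm), y along the row to the left, z up. Spindles 10 mm square, 22 mm tall at y -55, 0, +55 mm. Guard pivot post 16 mm across at y +95 mm. Pan supports at x 150, y +-125 mm.
- guard (a joint): Angle of the guard arm, rad: near 0 it lies along the row over the knobs; 1.6 is fully open at its stop, pointing to the hob's front (-x). Grows clockwise seen from above about a vertical hinge (0.06 N m friction, stays where left). Dark steel bar 10 mm wide, 165 mm from hinge to end post, underside 67 and top 75 mm above the counter.
- guard_post (a point): A point on the axis of the upright 12 mm round post at the free end of the guard arm, 20 mm below the post's top (96 mm above the counter; post top 116 mm). The place to push the arm.
- guard_pivot (a point): A point on the vertical hinge axis of the guard arm, at the same height, 165 mm from guard_post.
- knob_big: The big black knob: head 44 mm across, 16 mm thick, on a neck 22 mm across, 26 mm long (42 mm tall, 2 mm rib on top). Origin at the centre of the neck's underside, z up; seated, it is on the hob plate, the head's underside 26 mm higher. Push-fit on any of the three spindles: snaps free after about 2 mm of lift at 5 to 12 N, clear of the spindle when raised 22 mm. About 45 g.
- knob_small1: One of two identical small black knobs on the other spindles: head 32 mm across, 16 mm thick, neck 21 mm across and 26 mm long. Origin as for the big knob. Leave alone.
- knob_small2: The other small knob, the same. Leave alone.
- puller: C-shaped steel lifter, 110 mm tall, 160 g, standing on its flat fork. Origin at the underside on the handle's axis, z up, x the way the fork points. Spine 8 mm thick, 26 mm wide at x -36 to -28 mm; an arm leads from its top over the fork, underside 40 and top 48 mm above the origin. On the arm a square wooden handle 18 x 18 mm, z 48 to 110 mm: grip it on either pair of faces.
- saucer: White ceramic saucer 140 mm across, rim 14 mm high, inside floor about 5 mm above the counter. Origin at the centre of its underside, z up.
- pot: Steel pot 150 mm across (plus side handles), 80 mm tall, on the right-hand (-y) pan support of the hob, 50 mm above the counter. Bystander; origin at the centre of its underside.
- tiffin: Steel tiffin carrier 136 mm across, 208 mm tall. Bystander; origin at the centre of its underside.
- bento: Blue bento box 146 x 216 mm (x, y), 59 mm tall. Bystander; origin at the centre of its underside.
- jar: Glass jar 68 mm across, 95 mm tall. Bystander; origin at the centre of its underside.
- mug: Mug 76 mm across, 85 mm tall, handle at its +y side. Bystander; origin at the centre of its underside.
- spoon: Green spoon 180 mm long, lying on the counter along its x axis. Bystander; origin under its middle.
- grinder: Wooden pepper grinder 54 mm across, 130 mm tall. Bystander; origin at the centre of its underside.
- puller_fork (a point): Point on top of the fork, on the handle's axis, in the middle of the slot, 5 mm above the puller's origin. Fork 5 mm thick, 46 mm wide: two tines 8 mm wide, slot 30 mm wide and open to the puller's +x, closed at x -16 mm; tines end at x +25 mm with an upturned lip 3 mm high over x 21 to 25 mm. A knob hangs by its head on the tines, neck in the slot.
- puller_grip (a point): Point on the axis of the puller's handle, 85 mm above the puller's origin: a good place to grip.
Mind the look-alikes: they are no part of the job. What is shaped like the knob_big but orange or purple is not meant.

How it is judged:
By the outcome, as a careful person would: the job done as asked, in the order asked, and still so for the second after the job is handed in, with the robot touching nothing.
It also fails if it takes over 72 s, if anything falls off the work surface, if the arm or the gripper's body presses on something with over 40 N, if the wrist force passes 120 N, or if a joint passes its speed limit or range.

ROBOT

A 6-joint arm with a two-finger parallel gripper is mounted at the origin on the work surface. World frame = base frame: x ahead of the robot, y to its left, z up, the work surface at z = 0. Lengths are in m, angles in rad, forces in N, time in s.
With the tool pointing down it reaches from about 0.3 to 0.775 m from the base axis. Payload 14.6 kg.
Tool frame: the origin (TCP) lies at the very end of the fingers, on their centre line; the grasp point (between the pads) lies 19 mm behind it; z points along the fingers, y is the direction in which the jaws open and shut (so a half turn about z gives the same grasp; the last joint's range is limited). The gripper opens to 85 mm and grips with 20 to 120 N. Pads are 22 mm wide; open, the fingers measure 114 mm over their backs; the gripper's body (76 mm by 85 mm) begins 54 mm behind the grasp point. The pads swing forward as they close: fully open they stand 13 mm farther back than shut.
Start: joints at [1.274, 0.3, 1.521, -0, 1.321, -0.067], TCP at [0.125, 0.536, 0.231] pointing down, gripper open.
Joint ranges: [-3.03, 3.03], [-0.79, 2.21], [0.23, 2.52], [-1.04, 4.18], [0, 3.07], [-2.55, 2.55]. Speed limits (rad/s): [2.22, 2.22, 2.57, 3.14, 3.14, 3.14].

INTERFACE

Orientations are given as a unit quaternion [w, x, y, z].
In Python, from plant import env gives the robot as it stands.
- The arm moves only by the shell command python3 -m crank 'ROWS' [FORCE]. ROWS is JSON, a list of rows, each a list of 7 numbers: the turn, a rotation vector about the tool's x, y, z in rad, then the shift along the tool's x, y, z in mm, then the finger opening in mm, from 0 to 85.4. A call has 1 to 20 rows; each row shifts and turns the commanded pose from where the row before left it, along the tool's axes as they then stand; what a row does not reach is not made up. A row lasts 1/12 s, in which the tool goes at most 41.7 mm and 7.16 degrees, less where a joint would pass 70% of its speed; a pose out of reach is approached as far as the arm can. A call with a gripper value outside its range is refused whole. The fingers move at their own pace and stop on an object; FORCE is the grip in N (left out, the last holds). Time passes only in rows, so rows that do not move let the fingers close. It gives the time, the measured TCP pose, the force and the opening at its end, in the units of the state.
- env.sense(): the state, without advancing time (a new reading comes with each control period).
- env.camera(name): name is "scene" or "top" or "wrist"; returns (picture, depth): 420x560x3 uint8, blue, green, red; 420x560 float32, m along the optical axis (not along the pixel's ray), 0 where there is no reading.
- env.camera_params(name): a dict with "fx", "fy", "cx", "cy" (pixels), "eye" and "orientation" of the camera in the world; the wrist camera has in their place "T_tool_cam" (4x4, takes a point from camera to tool coordinates, whose origin is the TCP and whose axes are the flange's). Camera axes: x right, y down, z forward; pixel columns grow to the right and rows downward; lengths in m; the calibration is good to about 2 mm. A picture is of the moment at which its call begins: read the wrist's pose just before it. camera_params takes no time and is no camera call.
- env.sign_off(): hands the job in, once; it reports no verdict.
The state is a dict: "time": time; "joints": joint angles; "dq": joint speeds; "effort": joint torques, N m; "tcp_pos": TCP position; "eef_rot": TCP orientation; "force": force on the tool from outside, world axes, zero at the start; "moment": the same for the moment, N m; "finger_gap": finger opening in m.
Only numpy, scipy, OpenCV 4.12 (cv2) and the standard library are available. Lean on these libraries where they do the work, as an engineer would, in place of code of your own. Each camera call takes 0.05 s, during which the arm holds its last target.

## Working session

There is one attempt and no reset: what is moved stays moved. The work goes in short steps, Python scripts to look and compute and a shell command to move; the robot and the scene stay as the last step left them, time stands still between calls to the robot, and variables do not carry over. Pictures are saved under pics/ and viewed, and the job is handed in when it is done.

```bash
ls; mkdir -p pics; python3 - <<'E'
from plant import env
import cv2, json
s=env.sense(); print({k:(v if not hasattr(v,'tolist') else v.tolist()) for k,v in s.items()})
for n in ("scene","top","wrist"):
    im,d=env.camera(n); cv2.imwrite(f"pics/{n}0.png",im); 
    import numpy as np; np.save(f"pics/{n}0.npy",d)
    print(n,env.camera_params(n))
E
```

```text
pics
{'time': 0.0, 'joints': [1.2744091976938523, 0.300503200015782, 1.5216064442155945, 2.470598871722878e-05, 1.3206668604566139, -0.06655968289209814], 'dq': [-8.546565218254236e-05, 0.00020983568697486524, -0.00011213529729406111, -0.00033497273664756283, 0.000373426772389725, 0.000599675906362079], 'effort': [0.0007626871592947282, -54.35053467750549, -36.1794376373291, -4.5677617208639276e-05, 0.004034148441860452, 1.3695988343442878e-05], 'tcp_pos': [0.1252021331291291, 0.5353190855036141, 0.23069296814753995], 'eef_rot': [-0.0001186003667244081, 0.11466400545252148, 0.993404155082193, -0.0005800456629467443], 'force': [0.040688015053538786, 0.7087481708964503, -0.4643668868966068], 'moment': [-0.01663311038781881, 0.04099092405208913, -0.007746532057681622], 'finger_gap': 0.08539017290978473}
scene {'fx': 449.4648106710799, 'fy': 449.4648106710799, 'cx': 277.94116075898205, 'cy': 208.90810104000525, 'eye': array([1.28921451, 0.03922473, 1.25058967]), 'orientation': array([-0.18646082,  0.67186732,  0.69085392, -0.19117407])}
top {'fx': 393.5958541371176, 'fy': 393.5958541371176, 'cx': 288.6344187449695, 'cy': 208.73642876700399, 'eye': array([ 0.36819994, -0.01519494,  1.26269164]), 'orientation': array([ 0.07505909, -0.69446701,  0.71281102, -0.06310426])}
wrist {'fx': 300.1756375335762, 'fy': 300.1756375335762, 'cx': 273.03110254174914, 'cy': 208.64360649070082, 'T_tool_cam': array([[ 3.45077555e-04, -9.56649542e-01, -2.91241369e-01,
         7.50254357e-02],
       [ 9.99999902e-01,  2.49535107e-04,  3.65194942e-04,
         1.88849240e-03],
       [-2.76688628e-04, -2.91241466e-01,  9.56649534e-01,
        -1.41148033e-01],
       [ 0.00000000e+00,  0.00000000e+00,  0.00000000e+00,
         1.00000000e+00]])}
```

View pics/top0.png

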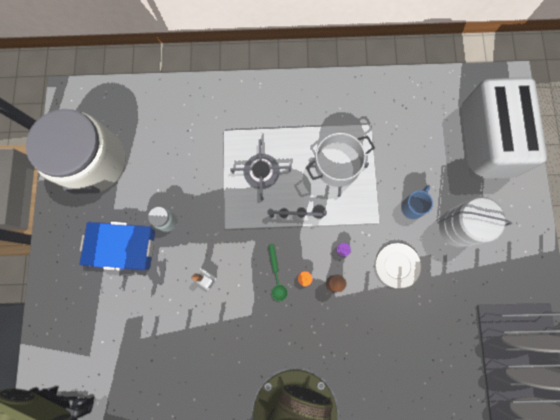

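View pics/scene0.png

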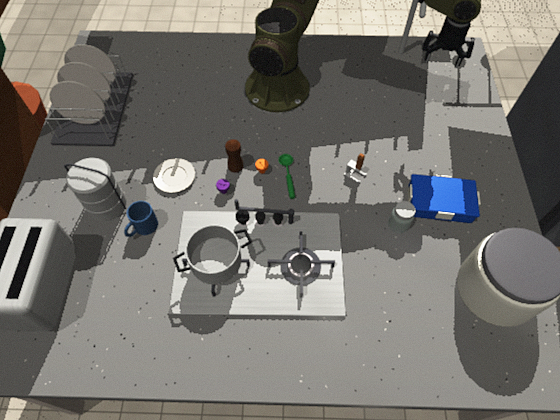

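View pics/wrist0.png

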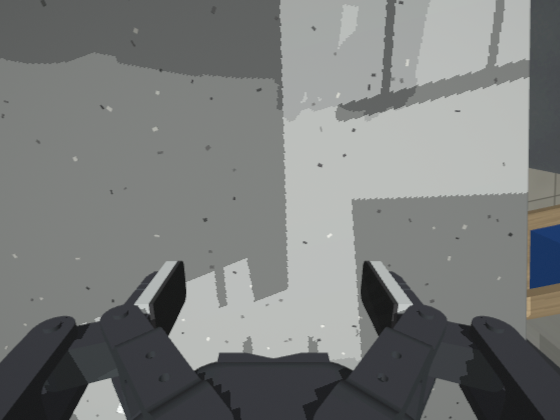

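```bash
cat > h.py <<'E'
from plant import env
import cv2, numpy as np
from scipy.spatial.transform import Rotation as R
def rq(q): return R.from_quat([q[1],q[2],q[3],q[0]])
def cam(name,s=None):
    p=env.camera_params(name); K=(p['fx'],p['fy'],p['cx'],p['cy'])
    if name=='wrist':
        s=s or env.sense(); T=np.eye(4);T[:3,:3]=rq(s['eef_rot']).as_matrix();T[:3,3]=s['tcp_pos']
        M=T@p['T_tool_cam']; return K,M[:3,:3],M[:3,3]
    return K,rq(p['orientation']).as_matrix(),np.array(p['eye'])
def onplane(C,u,v,z):
    K,Rm,e=C; d=Rm@np.array([(u-K[2])/K[0],(v-K[3])/K[1],1.]); return e+d*(z-e[2])/d[2]
def proj(C,P):
    K,Rm,e=C; c=Rm.T@(np.asarray(P)-e); return K[0]*c[0]/c[2]+K[2],K[1]*c[1]/c[2]+K[3]
def cloud(C,d):
    K,Rm,e=C; v,u=np.indices(d.shape); P=np.stack([(u-K[2])/K[0]*d,(v-K[3])/K[1]*d,d],-1); return P@Rm.T+e
def ray2(C1,p1,C2,p2):
    def r(C,p):
        K,Rm,e=C; d=Rm@np.array([(p[0]-K[2])/K[0],(p[1]-K[3])/K[1],1.]); return e,d/np.linalg.norm(d)
    e1,d1=r(C1,p1);e2,d2=r(C2,p2)
    A=np.stack([d1,-d2],1);t=np.linalg.lstsq(A,e2-e1,rcond=None)[0]
    a,b=e1+d1*t[0],e2+d2*t[1]; return (a+b)/2,np.linalg.norm(a-b)
E
python3 - <<'E'
from h import *
for n,(a,b,c,d) in {"top":(180,110,460,310),"scene":(140,130,420,330)}.items():
    im=cv2.imread(f"pics/{n}0.png")[b:d,a:c]; cv2.imwrite(f"pics/{n}0c.png",cv2.resize(im,None,fx=2.8,fy=2.8,interpolation=cv2.INTER_CUBIC))
C=cam('top'); 
for p in [(398,265),(298,213),(205,281),(344,250),(305,279)]: print(p,onplane(C,*p,0.0))
E
```

```text
(398, 265) [ 0.42768963 -0.33838544  0.        ]
(298, 213) [ 0.6037756  -0.02700434  0.        ]
(205, 281) [0.39284239 0.27383532 0.        ]
(344, 250) [ 0.4794611  -0.17045064  0.        ]
(305, 279) [ 0.3913101  -0.04298629  0.        ]
```

View pics/top0c.png

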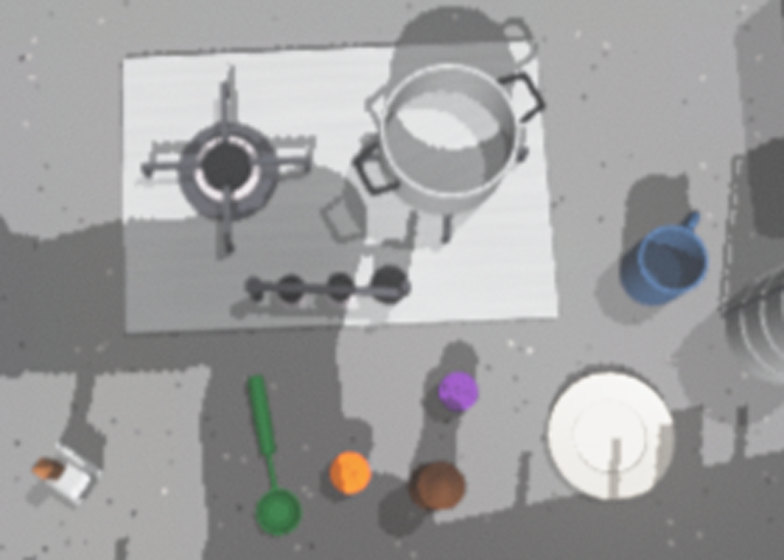

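View pics/scene0c.png

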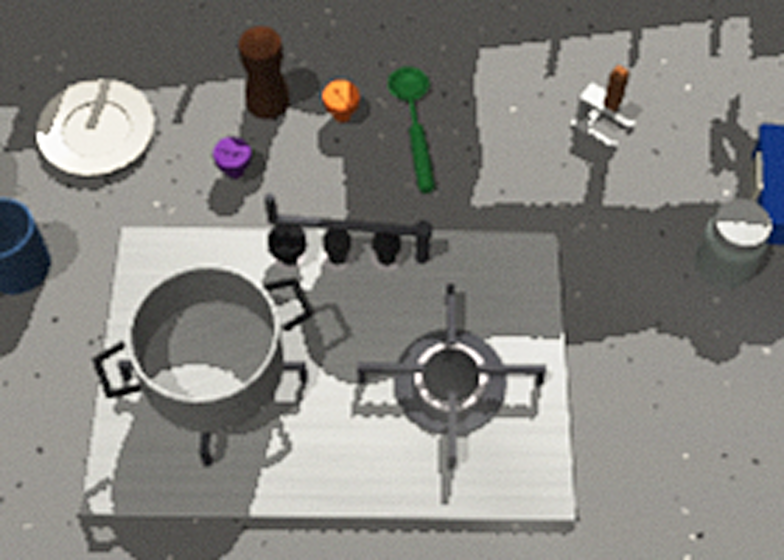

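The top view shows the hob at about (224–378, 126–226), with the guard lying over the knobs at row ~213 and the big knob at the right end near (319, 212). The saucer is at (398, 265) and the puller at (203, 281). The orange and purple look-alikes are at (305, 279) and (344, 250). Next I'll measure heights from depth.

```bash
python3 - <<'E'
from h import *
im=cv2.imread("pics/top0.png"); d=np.load("pics/top0.npy"); C=cam('top'); P=cloud(C,d)
z=P[...,2]; print('counter z', np.median(z[235:245,100:140] if 0 else z[340:360,420:440]), z[340:360,420:440].std())
pl=((z>.007)&(z<.018)).astype(np.uint8); pl[:, :200]=0; pl[:,400:]=0
pl=cv2.morphologyEx(pl,cv2.MORPH_OPEN,np.ones((3,3)))
n,l,st,ce=cv2.connectedComponentsWithStats(pl); k=1+st[1:,4].argmax(); print(st[k])
pts=P[l==k][:,:2].astype(np.float32); r=cv2.minAreaRect(pts); print('plate',r,cv2.boxPoints(r))
# things above
def comp(m,name):
    n,l,st,ce=cv2.connectedComponentsWithStats(m.astype(np.uint8))
    for k in range(1,n):
        if st[k,4]>4: 
            q=P[l==k]; print(name,st[k],'xyz',q.mean(0).round(4),'zmax',q[:,2].max().round(3))
box=np.zeros_like(z,bool); box[195:235,255:335]=1
comp((z>.105)&(z<.125)&box,'post>105'); comp((z>.06)&(z<.085)&box,'arm'); comp((z>.03)&(z<.06)&box,'knobs')
hsv=cv2.cvtColor(im,cv2.COLOR_BGR2HSV)
# saucer
b=np.zeros_like(z,bool); b[235:295,370:425]=1
m=(b&(z>.003)&(z<.03)); ; q=P[m]
E
```

```text
File "<stdin>", line 19
    m=(b&(z>.003)&(z<.03)); ; q=P[m]
                            ^
SyntaxError: invalid syntax
```

```bash
python3 - <<'E'
from h import *
im=cv2.imread("pics/top0.png"); d=np.load("pics/top0.npy"); C=cam('top'); P=cloud(C,d)
z=P[...,2]; print('counter z', np.median(z[340:360,420:440]), z[340:360,420:440].std())
pl=((z>.007)&(z<.018)).astype(np.uint8); pl[:, :200]=0; pl[:,385:]=0;pl[:110]=0;pl[235:]=0
pl=cv2.morphologyEx(pl,cv2.MORPH_OPEN,np.ones((3,3)))
n,l,st,ce=cv2.connectedComponentsWithStats(pl); k=1+st[1:,4].argmax(); print(st[k])
pts=P[l==k][:,:2].astype(np.float32); r=cv2.minAreaRect(pts); print('plate',r,cv2.boxPoints(r))
def comp(m,name):
    n,l,st,ce=cv2.connectedComponentsWithStats(m.astype(np.uint8))
    for k in range(1,n):
        if st[k,4]>4: 
            q=P[l==k]; print(name,st[k],'xyz',q.mean(0).round(4),'zmax',q[:,2].max().round(3))
box=np.zeros_like(z,bool); box[195:235,255:335]=1
comp((z>.1)&(z<.13)&box,'post'); comp((z>.06)&(z<.085)&box,'arm'); comp((z>.03)&(z<.06)&box,'knobs')
hsv=cv2.cvtColor(im,cv2.COLOR_BGR2HSV)
b=np.zeros_like(z,bool); b[235:295,370:425]=1
m=b&(hsv[...,1]<40)&(hsv[...,2]>190); 
cn,_=cv2.findContours(m.astype(np.uint8),cv2.RETR_EXTERNAL,cv2.CHAIN_APPROX_NONE); c=max(cn,key=cv2.contourArea); e=cv2.fitEllipse(c);print('saucer',e,onplane(C,*e[0],.014))
def comp2(m,name,zz):
    cn,_=cv2.findContours(m.astype(np.uint8),cv2.RETR_EXTERNAL,cv2.CHAIN_APPROX_NONE); c=max(cn,key=cv2.contourArea); e=cv2.minEnclosingCircle(c); print(name,e,onplane(C,*e[0],zz))
H,S=hsv[...,0],hsv[...,1]
comp2((H>8)&(H<22)&(S>180)&(hsv[...,2]>180),'orange',.04); comp2((H>125)&(H<155)&(S>100),'purple',.04)
print(onplane(C,*(180+440/2.8,110+480/2.8),.13),'grinder top')
E
```

```text
counter z -0.0012738653834526437 0.06316149306703113
[ 224  126  155  103 9642]
plate ((0.7295557260513306, -0.034324973821640015), (0.3382861018180847, 0.49900195002555847), 0.6590321063995361) [[ 0.55755407  0.21321401]
 [ 0.56329364 -0.28575492]
 [ 0.9015574  -0.28186396]
 [ 0.8958178   0.21710497]]
post [323 210   4   4  15] xyz [ 0.5849 -0.105   0.1123] zmax 0.117
arm [267 208  57   8 205] xyz [ 0.5917 -0.0129  0.0745] zmax 0.082
knobs [260 195   3   4  12] xyz [0.652  0.0894 0.0448] zmax 0.051
knobs [312 204  14   9  78] xyz [ 0.6073 -0.0901  0.0529] zmax 0.058
knobs [297 207   9   5  38] xyz [ 0.6055 -0.0366  0.0539] zmax 0.059
knobs [279 208   9   3  22] xyz [0.6073 0.0195 0.0533] zmax 0.059
knobs [269 214   5   3   9] xyz [0.591 0.058 0.043] zmax 0.054
knobs [279 214   9   4  31] xyz [0.5882 0.0201 0.0513] zmax 0.059
knobs [297 215   8   3  15] xyz [ 0.5859 -0.0342  0.0512] zmax 0.058
knobs [314 216  10   3  21] xyz [ 0.581  -0.09    0.0499] zmax 0.057
saucer ((396.6827392578125, 263.9203796386719), (42.040924072265625, 42.82512283325195), 27.96981430053711) [ 0.43047885 -0.33096123  0.014     ]
orange ((304.756103515625, 278.2926940917969), 6.3380327224731445) [ 0.39272484 -0.04142942  0.04      ]
purple ((343.19232177734375, 249.1923065185547), 6.450864791870117) [ 0.47849597 -0.16316745  0.04      ]
[ 0.3799556 -0.1305992  0.13     ] grinder top
```

Plate size (338 × 499 mm), knob spacing and the post-to-pivot distance (165 mm) all match the given sizes. So the hob origin is about (0.598, -0.036) with yaw +0.66°. The big knob is at about (0.599, -0.091) and the guard post at about (0.585, -0.105). First I'll turn the tool so its y axis lies along world x, then pass over the puller to look at it.

```bash
python3 -m crank '[[0,0,0.12,0,0,0,85],[0,0,0.12,0,0,0,85],[0,0,0.12,0,0,0,85],[0,0,0.12,0,0,0,85],[0,0,0.12,0,0,0,85],[0,0,0.12,0,0,0,85],[0,0,0.12,0,0,0,85],[0,0,0.12,0,0,0,85],[0,0,0.12,0,0,0,85],[0,0,0.12,0,0,0,85],[0,0,0.12,0,0,0,85],[0,0,0.021,0,0,0,85]]' 
python3 -m crank '[[0,0,0,-26.2,22.1,0,85],[0,0,0,-26.2,22.1,0,85],[0,0,0,-26.2,22.1,0,85],[0,0,0,-26.2,22.1,0,85],[0,0,0,-26.2,22.1,0,85],[0,0,0,-26.2,22.1,0,85],[0,0,0,-26.2,22.1,0,85],[0,0,0,-26.2,22.1,0,85],[0,0,0,-26.2,22.1,0,85],[0,0,0,-26.2,22.1,0,85],[0,0,0,-26.2,22.1,0,85],[0,0,0,-26.2,22.1,0,85],[0,0,0,0,0,0,85],[0,0,0,0,0,0,85]]'
python3 - <<'E'
from h import *
s=env.sense(); print(s['joints'],s['tcp_pos'],s['eef_rot'])
np.save('pics/w1s.npy',np.r_[s['tcp_pos'],s['eef_rot']])
im,d=env.camera('wrist'); cv2.imwrite('pics/w1.png',im); np.save('pics/w1.npy',d)
E
```

```text
time: 1.15
tcp_pos: [0.1253, 0.5354, 0.231]
eef_rot: [0.0, 0.709, 0.705, -0.0]
force: [0.2, -0.3, -1.0]
finger_gap: 0.0849
time: 2.32
tcp_pos: [0.3911, 0.22, 0.2311]
eef_rot: [-0.0, 0.707, 0.707, -0.0]
force: [-0.1, 0.6, -0.2]
finger_gap: 0.0851
[4.30765542e-01 7.25413378e-02 1.79119605e+00 3.45288087e-05
 1.27827953e+00 4.31009735e-01] [0.39112073 0.22002732 0.23110255] [-8.91387083e-05  7.07196617e-01  7.07016902e-01 -1.93199989e-04]
```

View pics/w1.png

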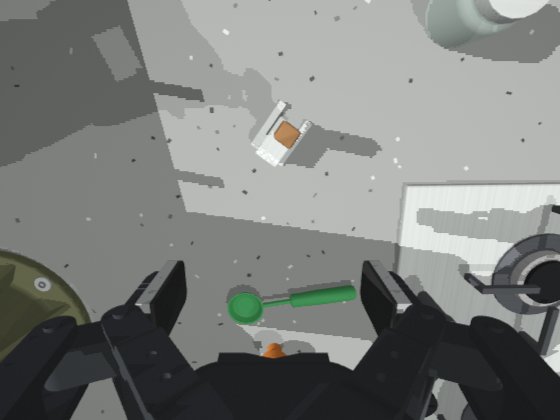

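```bash
python3 - <<'E'
from h import *
im=cv2.imread('pics/w1.png')[80:190,220:360]; cv2.imwrite('pics/w1c.png',cv2.resize(im,None,fx=5,fy=5,interpolation=cv2.INTER_CUBIC))
s={'tcp_pos':np.load('pics/w1s.npy')[:3],'eef_rot':np.load('pics/w1s.npy')[3:]}
C=cam('wrist',s);d=np.load('pics/w1.npy');P=cloud(C,d)
im=cv2.imread('pics/w1.png');hsv=cv2.cvtColor(im,cv2.COLOR_BGR2HSV)
m=(hsv[...,0]>5)&(hsv[...,0]<18)&(hsv[...,1]>120); m[:, :250]=0;m[200:]=0;m[:,330:]=0
q=P[m]; print(m.sum(),q.mean(0),q[:,2].max()); t=q[q[:,2]>.106]; print(len(t),t.mean(0)); r=cv2.minAreaRect(t[:,:2].astype(np.float32)); print(r)
for lo,hi in [(.0,.003),(.003,.012),(.036,.055),(.1,.12)]:
    b=np.zeros_like(m); b[90:175,240:325]=1
    k=b&(P[...,2]>lo)&(P[...,2]<hi)
    if k.sum()>3: print(lo,hi,k.sum(),P[k].mean(0),cv2.minAreaRect(P[k][:,:2].astype(np.float32)))
E
```

```text
404 [0.40215678 0.28251907 0.10970029] 0.37223781246735005
386 [0.40243849 0.28232939 0.11052394]
((0.3986869752407074, 0.28477680683135986), (0.01646045222878456, 0.026260968297719955), 54.68122100830078)
0.0 0.003 335 [0.39889555 0.2784252  0.00142419] ((0.40154606103897095, 0.2781126797199249), (0.09767476469278336, 0.10213854163885117), 89.08866119384766)
0.003 0.012 466 [0.3981865  0.28127614 0.004149  ] ((0.40031111240386963, 0.27767375111579895), (0.06064494699239731, 0.04589657485485077), 54.3826789855957)
0.036 0.055 652 [0.39002603 0.26643055 0.04651723] ((0.39573347568511963, 0.2713460326194763), (0.045903392136096954, 0.02606092020869255), 54.390777587890625)
0.1 0.12 446 [0.40302649 0.28220125 0.10829897] ((0.4032154083251953, 0.2819567620754242), (0.017848316580057144, 0.018071744590997696), 54.221771240234375)
```

View pics/w1c.png

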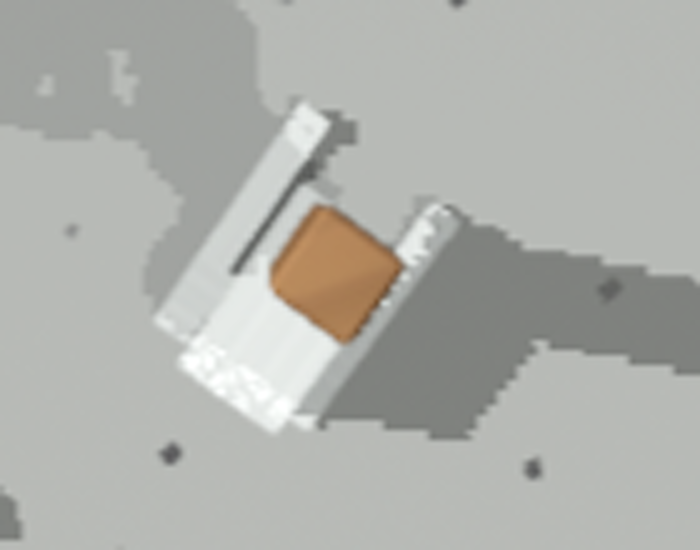

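The puller's handle centre is at (0.403, 0.282), with its top at 0.110 m as given, and the fork points at about 54.4° (the fork rectangle measures 60 × 46 mm, as it should). Next, go above the guard post.

```bash
python3 -m crank '[[0,0,0,-27,16.2,0,60],[0,0,0,-27,16.2,0,50],[0,0,0,-27,16.2,0,40],[0,0,0,-27,16.2,0,36],[0,0,0,-27,16.2,0,36],[0,0,0,-27,16.2,0,36],[0,0,0,-27,16.2,0,36],[0,0,0,-27,16.2,0,36],[0,0,0,-27,16.2,0,36],[0,0,0,-27,16.2,0,36],[0,0,0,-27,16.2,0,36],[0,0,0,-28,15.8,0,36],[0,0,0.075,0,0,20,36],[0,0,0,0,0,30,36],[0,0,0,0,0,30,36],[0,0,0,0,0,0,36],[0,0,0,0,0,0,36]]' 
python3 - <<'E'
from h import *
s=env.sense(); print(s['joints'].round(3),s['tcp_pos'],s['eef_rot'].round(4))
C=cam('wrist',s)
im,d=env.camera('wrist'); cv2.imwrite('pics/w2.png',im); np.save('pics/w2.npy',d)
P=cloud(C,d);z=P[...,2]
m=(z>.107)&(z<.122)&(np.hypot(P[...,0]-.585,P[...,1]+.105)<.03)
print(m.sum(),P[m].mean(0) if m.any() else 0, np.argwhere(m).mean(0)); print(proj(C,[.585,-.105,.116]))
E
```

```text
time: 3.78
tcp_pos: [0.5842, -0.1026, 0.1509]
eef_rot: [-0.001, 0.732, 0.681, -0.001]
force: [-0.5, 0.4, 1.2]
finger_gap: 0.0362
[-0.236  0.47   1.48   0.     1.194 -0.163] [ 0.58420363 -0.10258186  0.15085418] [-1.100e-03  7.323e-01  6.810e-01 -7.000e-04]
293 [ 0.58481122 -0.10167192  0.11345901] [239.88395904 274.81569966]
(np.float64(275.49591735231184), np.float64(246.23956918685028))
```

View pics/w2.png

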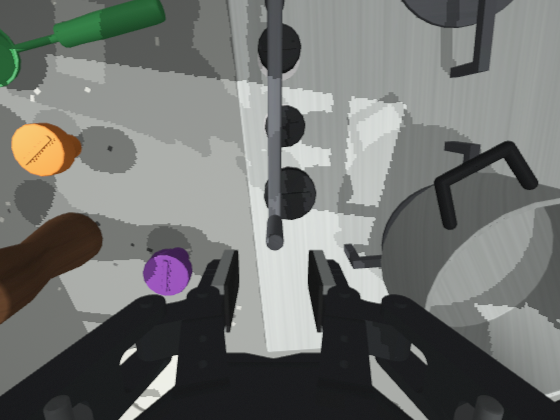

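```bash
python3 - <<'E'
from h import *
C=cam('wrist');d=np.load('pics/w2.npy');P=cloud(C,d)
for p in [(347,250),(352,266),(375,262),(380,258)]: print(p,P[p[1],p[0]].round(3))
# big knob head points
z=P[...,2]; m=(z>.045)&(z<.06)&(np.hypot(P[...,0]-.599,P[...,1]+.091)<.03); print(m.sum(),P[m].mean(0),cv2.minEnclosingCircle(P[m][:,:2].astype(np.float32)))
C2=cam('top'); dt=np.load('pics/top0.npy'); Q=cloud(C2,dt)[120:195,290:385].reshape(-1,3); Q=Q[(Q[:,2]>.085)&(Q[:,2]<.2)]; print(Q[:,0].min(), Q[Q[:,0]<.68])
E
```

```text
(347, 250) [ 0.653 -0.155  0.027]
(352, 266) [ 0.653 -0.162  0.047]
(375, 262) [ 0.672 -0.157  0.051]
(380, 258) [ 0.677 -0.154  0.049]
1601 [ 0.60369684 -0.08780922  0.05432409] ((0.5998572111129761, -0.08859147131443024), 0.022022126242518425)
0.6758492973820436 [[ 0.67969041 -0.13581979  0.12855885]
 [ 0.67973151 -0.13883893  0.1280897 ]
 [ 0.67876803 -0.14145185  0.13128001]
 [ 0.67972474 -0.14484672  0.1274749 ]
 [ 0.67900703 -0.1505502   0.12945166]
 [ 0.67890171 -0.15350649  0.12951629]
 [ 0.67877298 -0.15645148  0.12966637]
 [ 0.67826247 -0.15921803  0.13120975]
 [ 0.67947916 -0.16279509  0.12644935]
 [ 0.67769644 -0.16494582  0.13263794]
 [ 0.67819475 -0.16818918  0.13049907]
 [ 0.67922385 -0.1717107   0.12641987]
 [ 0.67950688 -0.17487089  0.12506479]
 [ 0.67991761 -0.1781047   0.12324219]
 [ 0.67924868 -0.13670537  0.11887528]
 [ 0.67916518 -0.13969912  0.11885775]
 [ 0.67858471 -0.14248883  0.12066877]
 [ 0.67853693 -0.1454923   0.12052036]
 [ 0.67820921 -0.148376    0.12140245]
 [ 0.67808044 -0.15134211  0.12155246]
 [ 0.67646368 -0.15363886  0.1271837 ]
 [ 0.67730398 -0
[... 1000 characters left out ...]
 0.67801088 -0.15069146  0.09894127]
 [ 0.67733441 -0.15346851  0.10114729]
 [ 0.6762018  -0.15602501  0.10506901]
 [ 0.67645969 -0.15921006  0.10376534]
 [ 0.67692554 -0.16250092  0.10167889]
 [ 0.67733219 -0.16577369  0.09981396]
 [ 0.67771451 -0.16904393  0.09803953]
 [ 0.67780229 -0.17217392  0.09737275]
 [ 0.67925603 -0.17601335  0.09156275]
 [ 0.67838078 -0.14275814  0.08662892]
 [ 0.67840611 -0.14587798  0.08619104]
 [ 0.67795319 -0.14879355  0.08756731]
 [ 0.67656899 -0.15129051  0.09247847]
 [ 0.67761011 -0.15485591  0.08818612]
 [ 0.67720703 -0.15777733  0.08937505]
 [ 0.67641375 -0.16050817  0.09204669]
 [ 0.6781582  -0.16444653  0.08507845]
 [ 0.67805233 -0.16751188  0.08513809]]
```

The post is at about (275, 240), centred between the fingers. The only thing near the right finger is the pan support, which is below 0.05 m. So I'll descend over the post and sweep.

```bash
python3 -m crank '[[0,0,0,0,0,25,36],[0,0,0,0,0,25,36],[0,0,0,0,0,19,36],[0,0,0,0,0,0,36],[0,0,0.04,0.2,-6,0,36],[0,0,0.04,0.2,-6.6,0,36],[0,0,0.06,0.4,-9.9,0,36],[0,0,0.08,0.5,-13.2,0,36],[0,0,0.08,0.5,-13.2,0,36],[0,0,0.08,0.5,-13.2,0,36]]' 
python3 - <<'E'
from h import *
s=env.sense(); p=s['tcp_pos']; print(p,s['eef_rot'].round(3),s['force'].round(2)); v=p[:2]-np.array([.5973,.0592]); M=rq(s['eef_rot']).as_matrix(); print(np.hypot(*v),np.degrees(np.arctan2(v[1],v[0])),'tool y az',np.degrees(np.arctan2(M[1,1],M[0,1])),M[2,2])
E
```

```text
time: 4.67
tcp_pos: [0.5258, -0.0874, 0.0854]
eef_rot: [0.002, 0.849, 0.528, 0.001]
force: [0.3, 0.1, 0.4]
finger_gap: 0.0358
[ 0.52580565 -0.08741337  0.08539708] [0.002 0.849 0.528 0.001] [0.34 0.12 0.41]
0.16311628474116327 -115.99565312200038 tool y az -26.259773328721277 -0.999990652117273
```

```bash
python3 -m crank '[[0,0,0.08,0.5,-13.2,0,36],[0,0,0.08,0.5,-13.2,0,36],[0,0,0.08,0.5,-13.2,0,36],[0,0,0.08,0.5,-13.2,0,36],[0,0,0.08,0.5,-13.2,0,36],[0,0,0.08,0.5,-13.2,0,36],[0,0,0.08,0.5,-13.2,0,36],[0,0,0.08,0.5,-13.2,0,36],[0,0,0.08,0.5,-13.2,0,36],[0,0,0.08,0.5,-13.2,0,36],[0,0,0.08,0.5,-13.2,0,36],[0,0,0.08,0.5,-13.2,0,36],[0,0,0.08,0.5,-13.2,0,36]]' 
python3 - <<'E'
from h import *
s=env.sense(); p=s['tcp_pos']; print(p,s['eef_rot'].round(3),s['force'].round(2)); v=p[:2]-np.array([.5973,.0592]); M=rq(s['eef_rot']).as_matrix(); print(np.hypot(*v),np.degrees(np.arctan2(v[1],v[0])),'tool y az',np.degrees(np.arctan2(M[1,1],M[0,1])),M[2,2])
C=cam('wrist',s)
im,d=env.camera('wrist'); cv2.imwrite('pics/w3.png',im)
E
```

```text
time: 5.75
tcp_pos: [0.4338, 0.0491, 0.0851]
eef_rot: [0.0, 0.999, 0.036, 0.002]
force: [-0.5, -0.5, -0.6]
finger_gap: 0.0361
[0.43375894 0.04912269 0.08508018] [0.    0.999 0.036 0.002] [-0.48 -0.5  -0.58]
0.16385124720568484 -176.47392385770073 tool y az -85.83796384379494 -0.9999905866700787
```

View pics/w3.png

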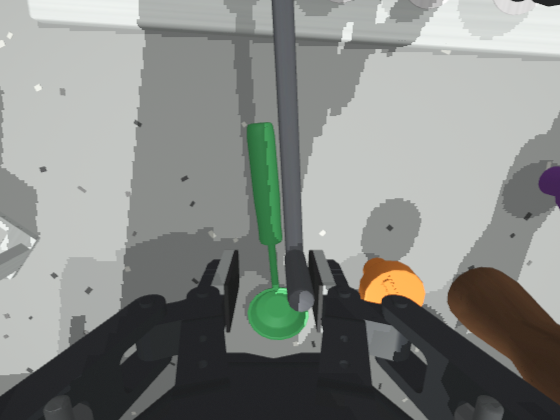

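The post at (297, 295) is carried by the right finger and the arm is nearly open. I'll continue in small steps to the stop, watching the force.

```bash
python3 -m crank '[[0,0,0.03,0.1,-5,0,36],[0,0,0.03,0.1,-5,0,36],[0,0,0.03,0.1,-5,0,36],[0,0,0.03,0.1,-5,0,36],[0,0,0,0,0,0,36]]'; python3 -m crank '[[0,0,0.015,0,-2.5,0,36],[0,0,0.015,0,-2.5,0,36],[0,0,0,0,0,0,36]]';  python3 -m crank '[[0,0,0,0,-2,0,36],[0,0,0,0,0,0,36]]'
python3 - <<'E'
from h import *
s=env.sense(); p=s['tcp_pos']; print(p,s['force'].round(2),s['moment'].round(2)); v=p[:2]-np.array([.5973,.0592]); print(np.hypot(*v),np.degrees(np.arctan2(v[1],v[0])))
E
```

```text
time: 6.22
tcp_pos: [0.4336, 0.0688, 0.0844]
eef_rot: [-0.0, 1.0, -0.021, 0.002]
force: [-0.8, 0.5, 0.2]
finger_gap: 0.0357
time: 6.47
tcp_pos: [0.4329, 0.0734, 0.0829]
eef_rot: [-0.0, 0.999, -0.037, 0.001]
force: [0.1, -0.2, 0.3]
finger_gap: 0.036
time: 6.63
tcp_pos: [0.4328, 0.0743, 0.0826]
eef_rot: [0.001, 0.999, -0.037, 0.0]
force: [-1.1, -11.4, 4.3]
finger_gap: 0.0359
[0.4328107  0.07428649 0.08257209] [ -1.14 -11.39   4.3 ] [-1.81  0.18  0.01]
0.16517970024436326 174.7596545703844
```

```bash
python3 -m crank '[[0,0,0,0,-1.5,0,36],[0,0,0,0,0,0,36],[0,0,0,0,0,0,36]]'; python3 -m crank '[[0,0,0,0,6,0,36],[0,0,0,0,5,0,36],[0,0,0,0,0,-30,36],[0,0,0,0,0,-30,36],[0,0,0,0,0,-30,36],[0,0,0,0,0,-30,36],[0,0,0,-10,0,-28,36],[0,0,0,0,0,0,36]]'
python3 - <<'E'
from h import *
s=env.sense(); p=s['tcp_pos']; print(p,s['joints'].round(3)); M=rq(s['eef_rot']).as_matrix();print(M.round(3))
C=cam('wrist',s)
im,d=env.camera('wrist'); cv2.imwrite('pics/w4.png',im)
im,d=env.camera('top'); cv2.imwrite('pics/t4.png',im); np.save('pics/t4.npy',d)
P=cloud(cam('top'),d);z=P[...,2]; m=(z>.1)&(z<.122)&(np.hypot(P[...,0]-.432,P[...,1]-.062)<.025); print(m.sum(),P[m].mean(0))
m=(z>.055)&(z<.085)&(P[...,0]<.6)&(P[...,0]>.42)&(abs(P[...,1]-.06)<.04); q=P[m]; print(m.sum(),np.polyfit(q[:,0],q[:,1],1))
E
```

```text
time: 6.88
tcp_pos: [0.4328, 0.0747, 0.0825]
eef_rot: [0.002, 0.999, -0.037, -0.0]
force: [-1.7, -23.9, 5.5]
finger_gap: 0.036
time: 7.55
tcp_pos: [0.4228, 0.0666, 0.2352]
eef_rot: [-0.001, 0.999, -0.037, 0.004]
force: [-0.1, -0.1, 0.3]
finger_gap: 0.0358
[0.42275001 0.06664813 0.23520863] [0.071 0.016 1.84  0.    1.278 1.715]
[[ 0.997 -0.074  0.007]
 [-0.074 -0.997  0.001]
 [ 0.007 -0.001 -1.   ]]
0 [nan nan nan]
109 [-0.10840394  0.11855826]<stdin>:6: RuntimeWarning: Mean of empty slice.
  ret = um.true_divide(
```

View pics/w4.png

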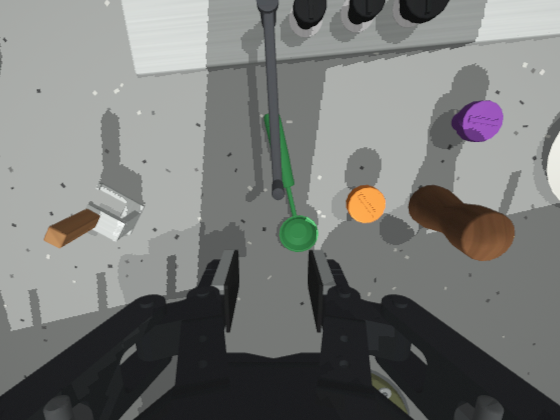

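View pics/t4.png

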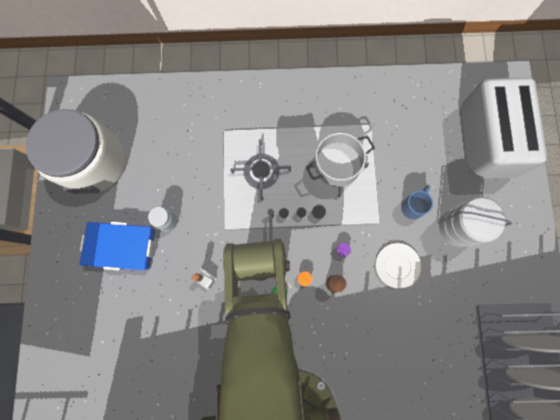

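The guard is against its stop: the force rose to 24 N with no further motion, and the post's y matched the expected 0.062. Now to the puller, jaws across its y faces.

```bash
python3 -m crank '[[0,0,-0.1137,0,0,0,70],[0,0,-0.1137,0,0,0,85],[0,0,-0.1137,0,0,0,85],[0,0,-0.1137,0,0,0,85],[0,0,-0.1137,0,0,0,85],[0,0,-0.1137,0,0,0,85],[0,0,-0.1137,0,0,0,85],[0,0,-0.1137,0,0,0,85],[0,0,-0.1137,0,0,0,85],[0,0,0,23.4,-20.2,0,85],[0,0,0,23.4,-20.2,0,85],[0,0,0,23.4,-20.2,0,85],[0,0,0,23.4,-20.2,0,85],[0,0,0,23.4,-20.2,0,85],[0,0,0,23.4,-20.2,0,85],[0,0,0,23.4,-20.2,0,85],[0,0,0,0,0,20,85],[0,0,0,0,0,20,85],[0,0,0,0,0,10,85],[0,0,0,0,0,0,85]]'
cat > corr.py <<'E'
from h import *
import sys
# args: x y z az_toolx_deg -> needed turn + shift in tool axes
def need(x,y,z,az,s=None):
    s=s or env.sense(); M=rq(s['eef_rot']).as_matrix(); a=np.radians(az)
    T=np.array([[np.cos(a),np.sin(a),0],[np.sin(a),-np.cos(a),0],[0,0,-1]]).T
    T=np.stack([[np.cos(a),np.sin(a),0],[np.sin(a),-np.cos(a),0],[0,0,-1]],1)
    print('tcp',s['tcp_pos'].round(4),'turn',R.from_matrix(M.T@T).as_rotvec().round(4),'shift_now',((np.array([x,y,z])-s['tcp_pos'])@M*1000).round(1),'shift_after_turn',((np.array([x,y,z])-s['tcp_pos'])@T*1000).round(1),'F',s['force'].round(1),'gap',s['finger_gap'].round(4),'t',round(s['time'],2))
if __name__=='__main__': need(*map(float,sys.argv[1:5]))
E
python3 corr.py .4032 .2820 .066 54.4
python3 - <<'E'
from h import *
s=env.sense();C=cam('wrist',s)
im,d=env.camera('wrist'); cv2.imwrite('pics/w5.png',im);P=cloud(C,d)
z=P[...,2]; m=(z>.104)&(z<.116)&(np.hypot(P[...,0]-.403,P[...,1]-.282)<.03); print(m.sum(),P[m].mean(0),cv2.minAreaRect(P[m][:,:2].astype(np.float32)))
E
```

```text
time: 9.32
tcp_pos: [0.4014, 0.2813, 0.1772]
eef_rot: [0.0, 0.889, 0.457, -0.003]
force: [0.6, 0.8, -0.1]
finger_gap: 0.0851
563 [0.40347666 0.28252119 0.10810999] ((0.4031703770160675, 0.28202342987060547), (0.01813473552465439, 0.01731785014271736), 54.0117073059082)Traceback (most recent call last):
  File "corr.py", line 9, in <module>
    if __name__=='__main__': need(*map(float,sys.argv[1:5]))
                             ~~~~^^^^^^^^^^^^^^^^^^^^^^^^^^^
  File "corr.py", line 8, in need
    print('tcp',s['tcp_pos'].round(4),'turn',R.from_matrix(M.T@T).as_rotvec().round(4),'shift_now',((np.array([x,y,z])-s['tcp_pos'])@M*1000).round(1),'shift_after_turn',((np.array([x,y,z])-s['tcp_pos'])@T*1000).round(1),'F',s['force'].round(1),'gap',s['finger_gap'].round(4),'t',round(s['time'],2))
                                                                                                                                                                                                                                                          ^^^^^^^^^^^^^^^^^^^^^
AttributeError: 'float' object has no attribute 'round'
```

View pics/w5.png

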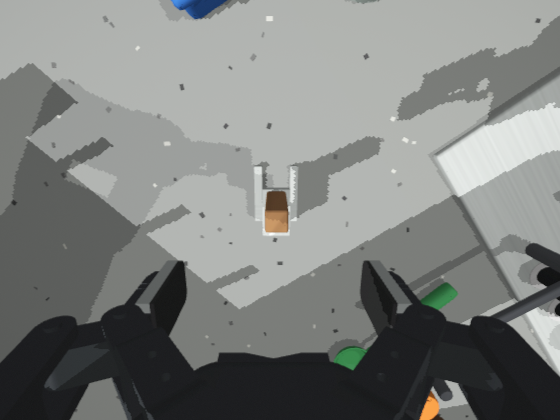

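The puller is aligned with the image axes: handle at (276, 215), fork pointing up (tool +x), and the centre measured again at (0.4032, 0.2820).

```bash
sed -i "s/s\['finger_gap'\].round(4)/round(float(s['finger_gap']),4)/" corr.py; python3 corr.py .4032 .2820 .066 54.2
```

```text
tcp [0.4021 0.2815 0.179 ] turn [-0.0013  0.0028  0.0029] shift_now [  1.3   0.8 113. ] shift_after_turn [  1.    0.6 113. ] F [-0.1  0.5  0.1] gap 0.0849 t 9.37
```

```bash
python3 -m crank '[[-0.0013,0.0028,0.0029,1,0.6,20,85],[0,0,0,0,0,25,85],[0,0,0,0,0,25,85],[0,0,0,0,0,25,85],[0,0,0,0,0,18,85],[0,0,0,0,0,0,85],[0,0,0,0,0,0,85]]'; python3 corr.py .4032 .2820 .066 54.2;python3 - <<'E'
from h import *
im,d=env.camera('wrist'); cv2.imwrite('pics/w6.png',im)
E
```

```text
time: 9.95
tcp_pos: [0.4042, 0.2825, 0.0679]
eef_rot: [-0.0, 0.89, 0.455, 0.001]
force: [-0.1, 0.2, 1.6]
finger_gap: 0.0853
tcp [0.4042 0.2825 0.0679] turn [ 0.0012 -0.0026 -0.0003] shift_now [-1.  -0.5  1.9] shift_after_turn [-1.  -0.5  1.9] F [-0.1  0.2  1.6] gap 0.0853 t 9.95
```

View pics/w6.png

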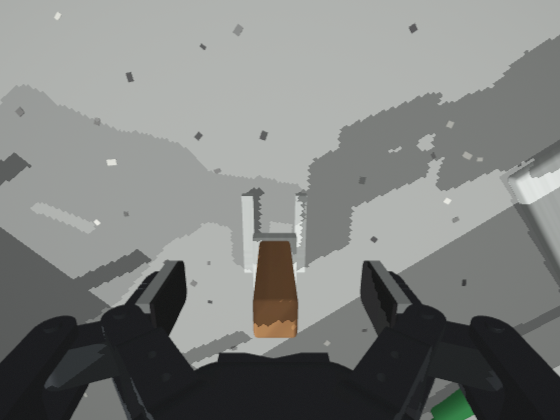

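The handle stands between the pads. Close with 80 N.

```bash
python3 -m crank '[[0.0012,-0.0026,0,-1,-0.4,1,60],[0,0,0,0,0,0,30],[0,0,0,0,0,0,10],[0,0,0,0,0,0,10],[0,0,0,0,0,0,10],[0,0,0,0,0,0,10],[0,0,0,0,0,0,10],[0,0,0,0,0,0,10]]' 80; python3 corr.py .4032 .2820 .066 54.2
```

```text
time: 10.67
tcp_pos: [0.403, 0.2821, 0.0665]
eef_rot: [-0.0, 0.89, 0.456, 0.0]
force: [0.3, -0.5, 4.1]
finger_gap: 0.0168
tcp [0.403  0.2821 0.0665] turn [ 0.0002 -0.0006  0.0002] shift_now [0.  0.2 0.5] shift_after_turn [0.  0.2 0.5] F [ 0.3 -0.5  4.1] gap 0.0168 t 10.67
```

```bash
python3 -m crank '[[0,0,0,0,0,-10,10],[0,0,0,0,0,-20,10],[0,0,0,0,0,-30,10],[0,0,0,0,0,-30,10],[0,0,0,0,0,-30,10],[0,0,0,0,0,-30,10],[0,0,0.1168,0,0,0,10],[0,0,0.1168,0,0,0,10],[0,0,0.1168,0,0,0,10],[0,0,0.1168,0,0,0,10],[0,0,0.1168,0,0,0,10],[0,0,0.1168,0,0,0,10],[0,0,0.1168,0,0,0,10],[0,0,0.1168,0,0,0,10],[0,0,0,0,0,0,10]]'; python3 -m crank '[[0,0,0,5,15,0,10],[0,0,0,9,31,0,10],[0,0,0,9,31,0,10],[0,0,0,9,31,0,10],[0,0,0,9,31,0,10],[0,0,0,9,31,0,10],[0,0,0,9,31,0,10],[0,0,0,9,31,0,10],[0,0,0,9,31,0,10],[0,0,0,9,31,0,10],[0,0,0,9,31,0,10],[0,0,0,9,31,0,10],[0,0,0,4,17,0,10],[0,0,0,0,0,0,10],[0,0,0,0,0,0,10]]'; python3 corr.py .515 -.09 .2165 0.66;python3 - <<'E'
from h import *
s=env.sense();C=cam('wrist',s)
im,d=env.camera('wrist'); cv2.imwrite('pics/w7.png',im);P=cloud(C,d); np.save('pics/w7.npy',P)
z=P[...,2]
for c in [(.599,-.091),(.598,-.036),(.598,.019)]:
    m=(z>.05)&(z<.062)&(np.hypot(P[...,0]-c[0],P[...,1]-c[1])<.028); 
    if m.sum()>20: print(m.sum(),P[m].mean(0),cv2.minEnclosingCircle(P[m][:,:2].astype(np.float32)))
E
```

```text
time: 11.92
tcp_pos: [0.4026, 0.2819, 0.2167]
eef_rot: [0.0, 1.0, 0.003, 0.0]
force: [-0.7, -0.2, -2.0]
finger_gap: 0.0172
time: 13.17
tcp_pos: [0.515, -0.0903, 0.2162]
eef_rot: [-0.0, 1.0, 0.007, -0.0]
force: [0.5, 0.8, -2.8]
finger_gap: 0.0171
tcp [ 0.515  -0.0903  0.2162] turn [-0.0003  0.0004  0.002 ] shift_now [-0.  -0.3 -0.3] shift_after_turn [-0.  -0.3 -0.3] F [ 0.5  0.8 -2.8] gap 0.0171 t 13.17
1656 [ 0.59876016 -0.08904193  0.05263185] ((0.5984702110290527, -0.089054636657238), 0.021752631291747093)
868 [ 0.59785239 -0.03449147  0.05271518] ((0.5977382659912109, -0.03388260677456856), 0.01590707153081894)
876 [0.59706652 0.02010483 0.05268372] ((0.596907377243042, 0.020349768921732903), 0.015944145619869232)
```

View pics/w7.png

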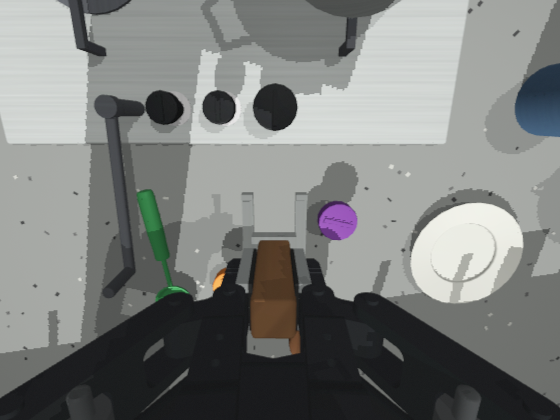

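The view shows the big knob (275, 107), small knobs (219, 107) and (163, 107), and the fork tines at columns 248 and 301, clear of the purple knob (337, 221). Now to check the fork in the hand with the same camera.

```bash
python3 - <<'E'
from h import *
P=np.load('pics/w7.npy'); s=env.sense(); M=rq(s['eef_rot']).as_matrix()
Q=(P-s['tcp_pos'])@M*1000
m=np.zeros(P.shape[:2],bool); m[185:250,235:315]=1
m&=(Q[...,2]>50)&(Q[...,2]<75); q=Q[m]; print(m.sum(),q.min(0),q.max(0)); 
L=q[q[:,1]<0];Rr=q[q[:,1]>0]
print(L.mean(0),Rr.mean(0),np.percentile(q[:,1],[1,99]),np.percentile(q[:,0],[1,99]),np.median(q[:,2]))
for a in (L,Rr): print(cv2.minAreaRect(a[:,:2].astype(np.float32)))
k=(np.array([.5985,-.0890,.0526])-s['tcp_pos'])@M*1000; print('knob in tool',k)
E
```

```text
1239 [-19.8140998  -23.42264529  58.42706437] [23.487031   22.7752111  68.54694157]
[  4.48913361 -19.37946219  62.9834766 ] [ 4.07096601 18.64554871 62.75795512] [-23.1909289   22.40920068] [-18.39308482  23.18246448] 62.963839242843086
((2.1545066833496094, -19.32856559753418), (8.145660400390625, 42.20676040649414), 89.94005584716797)
((1.8265647888183594, 18.67233657836914), (8.152873039245605, 43.305538177490234), 89.77135467529297)
knob in tool [ 83.55555168   0.7437776  163.67989846]
```

```bash
python3 -m crank '[[0,0,0,0,0.9,15,10],[0,0,0,0,0,25,10],[0,0,0,0,0,25,10],[0,0,0,0,0,25,10],[0,0,0,0,0,22,10],[0,0,0,0,0,15,10],[0,0,0,0,0,0,10],[0,0,0,0,0,0,10]]'; python3 corr.py .5985 -.09 .0895 0.7;python3 - <<'E'
from h import *
s=env.sense();C=cam('wrist',s)
im,d=env.camera('wrist'); cv2.imwrite('pics/w8.png',im);P=cloud(C,d); np.save('pics/w8.npy',P)
z=P[...,2]
for c in [(.599,-.091),(.598,-.036),(.598,.019)]:
    m=(z>.045)&(z<.062)&(np.hypot(P[...,0]-c[0],P[...,1]-c[1])<.028); 
    if m.sum()>20: print(m.sum(),P[m].mean(0),cv2.minEnclosingCircle(P[m][:,:2].astype(np.float32)))
E
```

```text
time: 13.88
tcp_pos: [0.5151, -0.0897, 0.0895]
eef_rot: [-0.0, 1.0, 0.007, -0.0]
force: [0.7, 1.1, -0.1]
finger_gap: 0.0167
tcp [ 0.5151 -0.0897  0.0895] turn [-0.0004  0.0007  0.0018] shift_now [83.4  1.5 -0.1] shift_after_turn [83.4  1.3 -0. ] F [ 0.7  1.1 -0.1] gap 0.0167 t 13.88
4925 [ 0.59874396 -0.08883655  0.052649  ] ((0.5982732176780701, -0.08879157155752182), 0.022053807973861694)
2682 [ 0.59762973 -0.03492415  0.05248902] ((0.5973144173622131, -0.03422033041715622), 0.016075868159532547)
2881 [0.59690533 0.01897736 0.05221591] ((0.5967527031898499, 0.020937403663992882), 0.01638188399374485)
```

View pics/w8.png

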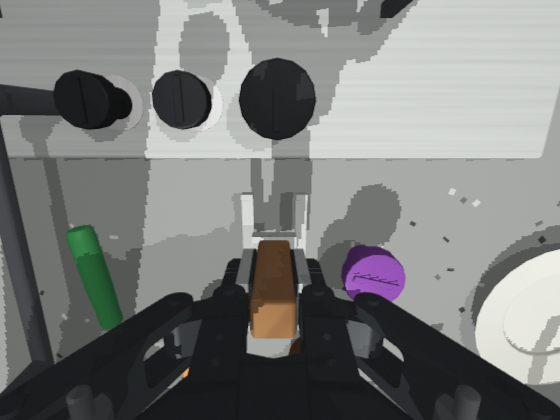

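```bash
python3 -m crank '[[0,0,0,10,0.5,0,10],[0,0,0,12,0,0,10],[0,0,0,12,0,0,10],[0,0,0,10,0,0,10],[0,0,0,8,0,0,10],[0,0,0,0,0,0,10]]'; python3 corr.py .5985 -.0888 .0895 0.8;python3 - <<'E'
from h import *
s=env.sense();C=cam('wrist',s)
im,d=env.camera('wrist'); cv2.imwrite('pics/w9.png',im)
E
```

```text
time: 14.43
tcp_pos: [0.5687, -0.0903, 0.0905]
eef_rot: [0.0, 1.0, 0.006, 0.001]
force: [-0.3, -1.4, -2.6]
finger_gap: 0.0175
tcp [ 0.5687 -0.0903  0.0905] turn [ 0.0004 -0.0025 -0.0013] shift_now [29.8 -1.1  1.1] shift_after_turn [29.8 -1.1  1. ] F [-0.3 -1.4 -2.6] gap 0.0175 t 14.43
```

View pics/w9.png

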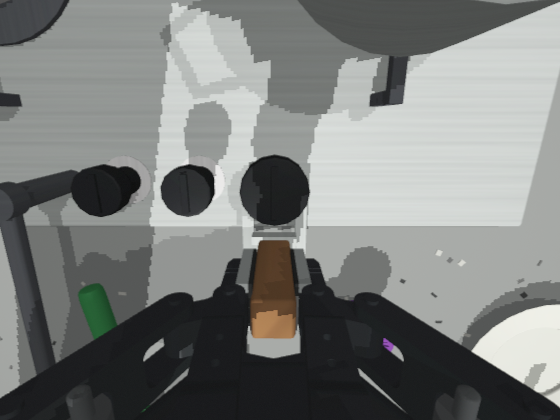

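The knob (275, 190) is centred over the fork (columns 245–306) with no contact force. Continue the last 30 mm.

```bash
python3 -m crank '[[0,0,0,8,-0.3,0,10],[0,0,0,8,0,0,10],[0,0,0,7,0,0,10],[0,0,0,5,0,0,10],[0,0,0,0,0,0,10],[0,0,0,0,0,0,10]]'; python3 corr.py .5985 -.0888 .0895 0.8;python3 - <<'E'
from h import *
s=env.sense();C=cam('wrist',s)
im,d=env.camera('wrist'); cv2.imwrite('pics/w10.png',im)
E
```

```text
time: 14.98
tcp_pos: [0.5953, -0.0898, 0.089]
eef_rot: [-0.0, 1.0, 0.006, -0.0]
force: [-0.4, -0.3, -1.0]
finger_gap: 0.0171
tcp [ 0.5953 -0.0898  0.089 ] turn [-0.0002  0.0003 -0.0021] shift_now [ 3.2 -0.9 -0.5] shift_after_turn [ 3.2 -0.9 -0.5] F [-0.4 -0.3 -1. ] gap 0.0171 t 14.98
```

View pics/w10.png

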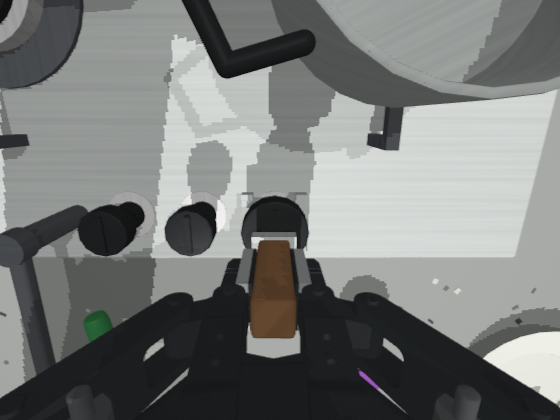

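The tine lips show at (248, 198) and (300, 198) beyond the knob, so the fork is under it on both sides. Forward 2.5 mm more, then lift slowly.

```bash
python3 -m crank '[[0,0,0,2.5,0,0,10],[0,0,0,0,0,-4,10],[0,0,0,0,0,-3,10],[0,0,0,0,0,-2,10],[0,0,0,0,0,0,10]]'; python3 -m crank '[[0,0,0,0,0,-1,10],[0,0,0,0,0,-1,10],[0,0,0,0,0,-1,10],[0,0,0,0,0,0,10]]'; python3 -m crank '[[0,0,0,0,0,-1,10],[0,0,0,0,0,-1,10],[0,0,0,0,0,-1,10],[0,0,0,0,0,0,10]]'
```

```text
time: 15.45
tcp_pos: [0.598, -0.0899, 0.0991]
eef_rot: [0.0, 1.0, 0.006, 0.001]
force: [-0.2, -0.1, -1.5]
finger_gap: 0.0172
time: 15.78
tcp_pos: [0.5975, -0.0898, 0.101]
eef_rot: [-0.0, 1.0, 0.006, -0.0]
force: [-1.0, 0.1, -4.8]
finger_gap: 0.0173
time: 16.12
tcp_pos: [0.5978, -0.0898, 0.1046]
eef_rot: [-0.0, 1.0, 0.006, 0.0]
force: [-0.8, 1.5, -2.9]
finger_gap: 0.0171
```

```bash
python3 -m crank '[[0,0,0,0,0,-2,10],[0,0,0,0,0,-3,10],[0,0,0,0,0,-3,10],[0,0,0,0,0,-4,10],[0,0,0,0,0,-4,10],[0,0,0,0,0,-4,10],[0,0,0,0,0,-4,10],[0,0,0,0,0,-4,10],[0,0,0,0,0,0,10]]'; python3 - <<'E'
from h import *
s=env.sense();C=cam('wrist',s)
im,d=env.camera('wrist'); cv2.imwrite('pics/w11.png',im); print(s['tcp_pos'],s['force'])
im,d=env.camera('scene'); cv2.imwrite('pics/s11.png',cv2.resize(im[170:300,180:330],None,fx=4,fy=4,interpolation=cv2.INTER_CUBIC))
E
```

```text
time: 16.87
tcp_pos: [0.5981, -0.0899, 0.1334]
eef_rot: [0.0, 1.0, 0.006, 0.001]
force: [0.2, 0.1, -1.8]
finger_gap: 0.017
[ 0.5981234  -0.08987893  0.1333779 ] [ 0.15896063  0.14484916 -1.83534075]
```

View pics/w11.png

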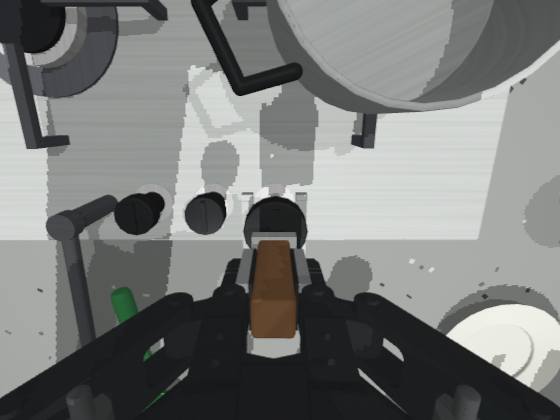

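View pics/s11.png

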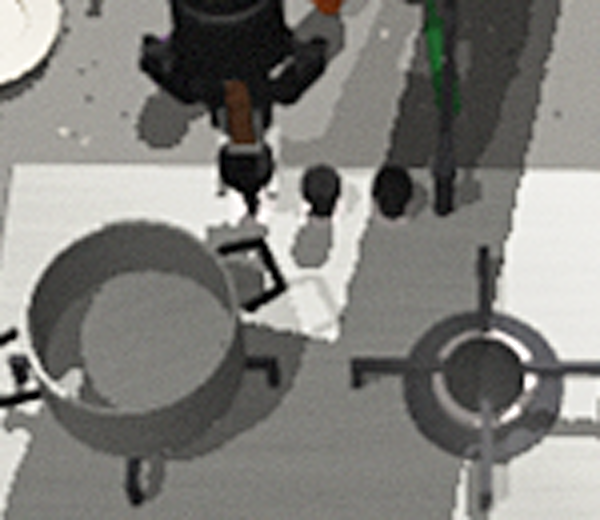

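The knob is hanging on the fork above its bare spindle; the scene crop shows the spindle under it at about (250, 205). Raise it, and measure the saucer.

```bash
python3 -m crank '[[0,0,0,0,0,-6,10],[0,0,0,0,0,-12,10],[0,0,0,0,0,-16,10],[0,0,0,0,0,-16,10],[0,0,0,0,0,-16,10],[0,0,0,0,0,-14,10],[0,0,0,0,0,-8,10],[0,0,0,0,0,-4,10],[0,0,0,0,0,0,10]]'; python3 - <<'E'
from h import *
P=np.load('pics/w7.npy'); im=cv2.imread('pics/w7.png'); hsv=cv2.cvtColor(im,cv2.COLOR_BGR2HSV)
def rim(im,P,roi,name):
    hsv=cv2.cvtColor(im,cv2.COLOR_BGR2HSV); m=(hsv[...,1]<45)&(hsv[...,2]>165); b=np.zeros_like(m); b[roi[1]:roi[3],roi[0]:roi[2]]=1
    m=(m&b&(P[...,2]>.002)&(P[...,2]<.03)).astype(np.uint8); n,l,st,ce=cv2.connectedComponentsWithStats(m); k=1+st[1:,4].argmax(); q=P[l==k]
    h=q[q[:,2]>.010]; print(name,st[k],cv2.minEnclosingCircle(q[:,:2].astype(np.float32)),len(h),cv2.fitEllipse(cv2.convexHull(h[:,:2].astype(np.float32))))
    f=q[q[:,2]<.008]; print('floor',len(f),f.mean(0))
rim(im,P,(395,180,540,320),'w7')
im=cv2.imread('pics/t4.png'); P=cloud(cam('top'),np.load('pics/t4.npy')); rim(im,P,(370,235,425,295),'t4')
E
python3 corr.py .430 -.331 .2265 0.8
```

```text
time: 17.72
tcp_pos: [0.5979, -0.0898, 0.2253]
eef_rot: [0.0, 1.0, 0.006, 0.001]
force: [0.1, -0.3, -2.6]
finger_gap: 0.0171
w7 [ 411  203  112  100 8419] ((0.42604750394821167, -0.33288276195526123), 0.0698029175400734) 2589 ((0.4262664318084717, -0.33271366357803345), (0.1378205418586731, 0.13834010064601898), 90.55144500732422)
floor 3837 [ 0.42633114 -0.33546137  0.00444225]
t4 [ 375  243   45   45 1449] ((0.42695677280426025, -0.3356027901172638), 0.07108691334724426) 585 ((0.42715027928352356, -0.33426570892333984), (0.1368255615234375, 0.1381426900625229), 94.33568572998047)
floor 646 [ 0.4262063  -0.33468302  0.00531675]
tcp [ 0.5979 -0.0898  0.2253] turn [ 0.0002 -0.0015 -0.0021] shift_now [-170.8  239.2   -1.5] shift_after_turn [-171.3  238.8   -1.2] F [ 0.1 -0.3 -2.6] gap 0.0171 t 17.72
```

```bash
python3 -m crank '[[0,0,0,-3,4.2,0,10],[0,0,0,-6,8.3,0,10],[0,0,0,-9,12.5,0,10],[0,0,0,-12,16.6,0,10],[0,0,0,-12,16.6,0,10],[0,0,0,-12,16.6,0,10],[0,0,0,-12,16.6,0,10],[0,0,0,-12,16.6,0,10],[0,0,0,-12,16.6,0,10],[0,0,0,-12,16.6,0,10],[0,0,0,-12,16.6,0,10],[0,0,0,-12,16.6,0,10],[0,0,0,-12,16.6,0,10],[0,0,0,-12,16.6,0,10],[0,0,0,-12,16.6,0,10],[0,0,0,-7,9.7,0,10],[0,0,0,-4,5.5,0,10],[0,0,0,-2,2.8,0,10],[0,0,0,0,0,0,10],[0,0,0,0,0,0,10]]'; python3 corr.py .426 -.334 .2265 0.8;  python3 - <<'E'
from h import *
s=env.sense();C=cam('wrist',s)
im,d=env.camera('wrist'); cv2.imwrite('pics/w12.png',im); P=cloud(C,d); np.save('pics/w12.npy',P)
hsv=cv2.cvtColor(im,cv2.COLOR_BGR2HSV); m=(hsv[...,1]<45)&(P[...,2]>.010)&(P[...,2]<.02)&(np.hypot(P[...,0]-.427,P[...,1]+.334)<.085); q=P[m]; print(m.sum(),cv2.minEnclosingCircle(q[:,:2].astype(np.float32)))
M=rq(s['eef_rot']).as_matrix(); Q=(P-s['tcp_pos'])@M*1000
k=(hsv[...,2]<70)&(Q[...,2]>35)&(Q[...,2]<62)&(abs(Q[...,1])<30)&(Q[...,0]>0)&(Q[...,0]<40); a=Q[k]; print(k.sum(),a.mean(0),a.min(0),a.max(0),cv2.minEnclosingCircle(a[:,:2].astype(np.float32)))
E
```

```text
time: 19.38
tcp_pos: [0.4258, -0.3337, 0.2242]
eef_rot: [-0.0, 1.0, 0.006, 0.0]
force: [-0.8, -0.2, -2.5]
finger_gap: 0.0174
tcp [ 0.4258 -0.3337  0.2242] turn [-0.0003 -0.0002 -0.0019] shift_now [ 0.2  0.3 -2.3] shift_after_turn [ 0.2  0.3 -2.3] F [-0.8 -0.2 -2.5] gap 0.0174 t 19.38
2649 ((0.42604246735572815, -0.3331455886363983), 0.06960149854421616)
1765 [10.85185398 -0.6885664  47.56892306] [ 1.49075547e-02 -2.17022528e+01  4.33640227e+01] [22.23272009 20.65630005 60.77758749] ((1.5221599340438843, -0.5412064790725708), 21.20256233215332)
```

View pics/w12.png

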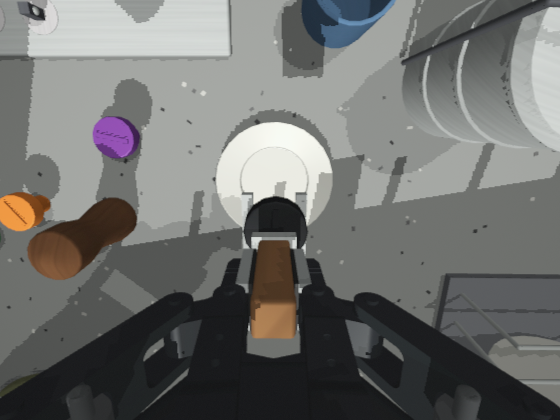

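Knob is level on the fork (275, 225), over the saucer (275, 180), and the centres agree within about 2 mm. Lower it.

```bash
python3 -m crank '[[0,0,0,0,0,6,10],[0,0,0,0,0,12,10],[0,0,0,0,0,16,10],[0,0,0,0,0,16,10],[0,0,0,0,0,16,10],[0,0,0,0,0,16,10],[0,0,0,0,0,16,10],[0,0,0,0,0,12,10],[0,0,0,0,0,8,10],[0,0,0,0,0,5,10],[0,0,0,0,0,3,10],[0,0,0,0,0,0,10],[0,0,0,0,0,0,10]]'; python3 corr.py .426 -.334 .0855 0.8;python3 -m crank '[[0,0,0,0,0,2,10],[0,0,0,0,0,2,10],[0,0,0,0,0,0,10]]'; python3 -m crank '[[0,0,0,0,0,2,10],[0,0,0,0,0,2,10],[0,0,0,0,0,0,10]]'; python3 corr.py .426 -.334 .0855 0.8
```

```text
time: 20.52
tcp_pos: [0.4259, -0.3342, 0.0987]
eef_rot: [0.0, 1.0, 0.006, 0.0]
force: [0.1, -0.3, -2.7]
finger_gap: 0.0172
tcp [ 0.4259 -0.3342  0.0987] turn [ 0.0004 -0.0007 -0.002 ] shift_now [ 0.1 -0.2 13.2] shift_after_turn [ 0.1 -0.2 13.2] F [ 0.1 -0.3 -2.7] gap 0.0172 t 20.52
time: 20.77
tcp_pos: [0.4256, -0.334, 0.0941]
eef_rot: [-0.0, 1.0, 0.006, 0.0]
force: [0.0, 0.7, -1.4]
finger_gap: 0.0172
time: 21.02
tcp_pos: [0.4255, -0.334, 0.0898]
eef_rot: [-0.0, 1.0, 0.006, -0.0]
force: [-0.4, -0.2, -1.0]
finger_gap: 0.0168
tcp [ 0.4255 -0.334   0.0898] turn [-0.0004  0.0002 -0.0023] shift_now [0.5 0.  4.3] shift_after_turn [0.5 0.  4.3] F [-0.4 -0.2 -1. ] gap 0.0168 t 21.02
```

```bash
python3 -m crank '[[0,0,0,0,0,2,10],[0,0,0,0,0,2,10],[0,0,0,0,0,0,10],[0,0,0,0,0,0,10]]'; python3 corr.py .426 -.334 .0855 0.8; python3 - <<'E'
from h import *
s=env.sense();C=cam('wrist',s)
im,d=env.camera('wrist'); cv2.imwrite('pics/w13.png',im)
P=cloud(C,d); M=rq(s['eef_rot']).as_matrix(); Q=(P-s['tcp_pos'])@M*1000; hsv=cv2.cvtColor(im,cv2.COLOR_BGR2HSV)
k=(hsv[...,2]<70)&(abs(Q[...,1])<30)&(Q[...,0]>8)&(Q[...,0]<30)&(Q[...,2]>20)&(Q[...,2]<60); print(k.sum(),np.median(P[k][:,2]),np.median(Q[k][:,2]))
k=k&(abs(P[...,2]-np.median(P[k][:,2]))<.006); A=np.c_[P[k][:,:2]-P[k][:,:2].mean(0),np.ones(k.sum())]; print('top plane slope',np.linalg.lstsq(A,P[k][:,2],rcond=None)[0])
E
```

```text
time: 21.35
tcp_pos: [0.4256, -0.334, 0.0861]
eef_rot: [-0.0, 1.0, 0.006, 0.0]
force: [-0.5, -0.3, -1.2]
finger_gap: 0.0171
tcp [ 0.4256 -0.334   0.0861] turn [-0.0002 -0.     -0.0021] shift_now [ 0.4 -0.   0.6] shift_after_turn [ 0.4 -0.   0.6] F [-0.5 -0.3 -1.2] gap 0.0171 t 21.35
1232 0.04528271218260414 40.82556228999508
top plane slope [-0.15216585 -0.01181808  0.04515773]
```

View pics/w13.png

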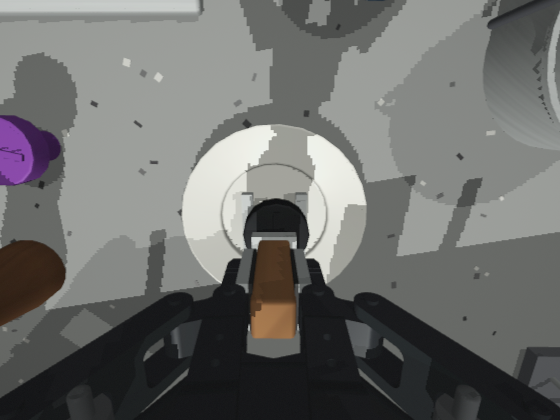

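The knob stands on the saucer floor with its top at about 0.047 m. The head underside should be about 3 mm above the lips. Lower 1 mm more and slide out.

```bash
python3 -m crank '[[0,0,0,0,0,1,10],[0,0,0,-2,0,0,10],[0,0,0,-4,0,0,10],[0,0,0,-5,0,0,10],[0,0,0,-5,0,0,10],[0,0,0,0,0,0,10]]'; python3 - <<'E'
from h import *
s=env.sense();C=cam('wrist',s)
im,d=env.camera('wrist'); cv2.imwrite('pics/w14.png',im); P=cloud(C,d); hsv=cv2.cvtColor(im,cv2.COLOR_BGR2HSV)
print(s['tcp_pos'],s['force'])
k=(hsv[...,2]<70)&(P[...,2]>.038)&(P[...,2]<.053)&(np.hypot(P[...,0]-.427,P[...,1]+.334)<.04); q=P[k]; print(k.sum(),cv2.minEnclosingCircle(q[:,:2].astype(np.float32)))
E
```

```text
time: 21.9
tcp_pos: [0.4087, -0.3343, 0.0852]
eef_rot: [-0.0, 1.0, 0.006, -0.0]
force: [0.2, -0.6, -1.9]
finger_gap: 0.017
[ 0.40866042 -0.33427318  0.08522018] [ 0.23261627 -0.61789832 -1.91568336]
3165 ((0.4264509081840515, -0.333984911441803), 0.021632732823491096)
```

View pics/w14.png

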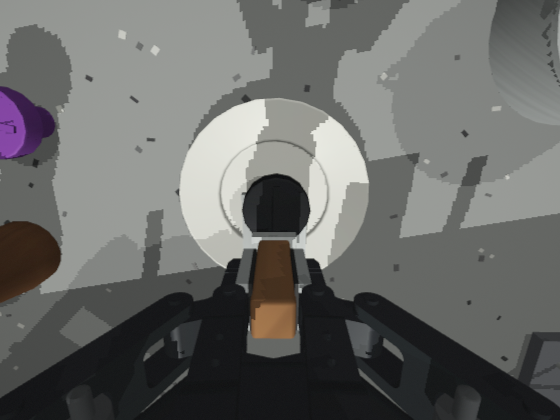

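The knob stays put at (0.4264, -0.334), the saucer's centre, while the fork slides out. Continue.

```bash
python3 -m crank '[[0,0,0,-5,0,0,10],[0,0,0,-5,0,0,10],[0,0,0,-5,0,0,10],[0,0,0,-6,0,0,10],[0,0,0,-7,0,0,10],[0,0,0,-8,0,0,10],[0,0,0,-8,0,0,10],[0,0,0,-6,0,0,10],[0,0,0,0,0,0,10]]'; python3 - <<'E'
from h import *
s=env.sense();C=cam('wrist',s)
im,d=env.camera('wrist'); cv2.imwrite('pics/w15.png',im); P=cloud(C,d); hsv=cv2.cvtColor(im,cv2.COLOR_BGR2HSV)
print(s['tcp_pos'],s['force'])
k=(hsv[...,2]<70)&(P[...,2]>.038)&(P[...,2]<.053)&(np.hypot(P[...,0]-.427,P[...,1]+.334)<.04); q=P[k]; print(k.sum(),cv2.minEnclosingCircle(q[:,:2].astype(np.float32)),np.percentile(q[:,2],[10,50,90]))
E
```

```text
time: 22.7
tcp_pos: [0.3585, -0.3349, 0.0852]
eef_rot: [-0.0, 1.0, 0.005, -0.0]
force: [-0.8, -0.0, -1.5]
finger_gap: 0.0171
[ 0.35851511 -0.33489333  0.08524902] [-0.81902624 -0.01398001 -1.47206027]
4284 ((0.42578744888305664, -0.3339225649833679), 0.021623503416776657) [0.04467643 0.0456022  0.0468708 ]
```

View pics/w15.png

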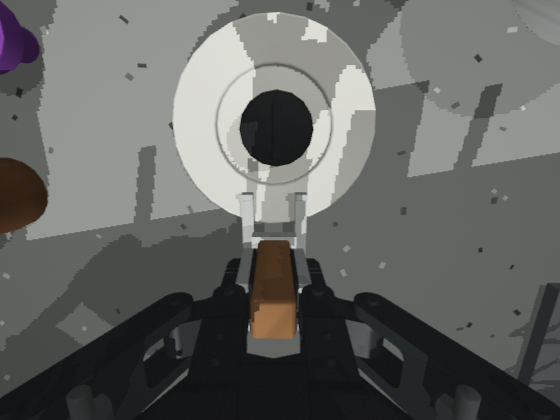

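The knob stands upright in the saucer's middle ring at (276, 128), and the fork is clear of the head. Lift the puller and carry it back to its original free spot.

```bash
python3 -m crank '[[0,0,0,0,0,-8,10],[0,0,0,0,0,-16,10],[0,0,0,0,0,-24,10],[0,0,0,0,0,-28,10],[0,0,0,0,0,-28,10],[0,0,0,0,0,-28,10],[0,0,0,0,0,-20,10],[0,0,0,0,0,-13,10],[0,0,0,0,0,0,10]]'; python3 -m crank '[[0,0,0,1,-12,0,10],[0,0,0,2,-24,0,10],[0,0,0,3,-34,0,10],[0,0,0,3,-34,0,10],[0,0,0,3,-34,0,10],[0,0,0,3,-34,0,10],[0,0,0,3,-34,0,10],[0,0,0,3,-34,0,10],[0,0,0,3,-34,0,10],[0,0,0,3,-34,0,10],[0,0,0,3,-34,0,10],[0,0,0,3,-34,0,10],[0,0,0,3,-34,0,10],[0,0,0,3,-34,0,10],[0,0,0,3,-34,0,10],[0,0,0,3,-34,0,10],[0,0,0,3,-34,0,10],[0,0,0,3,-34,0,10],[0,0,0,2,-24,0,10],[0,0,0,0,-12,0,10]]'; python3 -m crank '[[0,0,-0.1168,0,0,0,10],[0,0,-0.1168,0,0,0,10],[0,0,-0.1168,0,0,0,10],[0,0,-0.1168,0,0,0,10],[0,0,-0.1168,0,0,0,10],[0,0,-0.1168,0,0,0,10],[0,0,-0.1168,0,0,0,10],[0,0,-0.1168,0,0,0,10],[0,0,0,0,0,0,10]]'; python3 corr.py .4032 .282 .0665 54.2; python3 - <<'E'
from h import *
im,d=env.camera('wrist'); cv2.imwrite('pics/w16.png',im)
E
```

```text
time: 23.5
tcp_pos: [0.3605, -0.3354, 0.2536]
eef_rot: [0.002, 1.0, 0.006, 0.002]
force: [0.7, 0.0, -1.3]
finger_gap: 0.0173
time: 25.17
tcp_pos: [0.4041, 0.2843, 0.2487]
eef_rot: [0.0, 1.0, 0.007, -0.001]
force: [-0.2, -0.6, -1.6]
finger_gap: 0.017
time: 25.92
tcp_pos: [0.4047, 0.2813, 0.2494]
eef_rot: [0.0, 0.889, 0.458, -0.001]
force: [-0.2, 0.0, -1.4]
finger_gap: 0.0173
tcp [0.4047 0.2813 0.2494] turn [-0.0005  0.0012  0.0056] shift_now [-1.000e-01 -1.500e+00  1.829e+02] shift_after_turn [ -0.3  -1.6 182.9] F [-0.2  0.  -1.4] gap 0.0173 t 25.92
```

View pics/w16.png

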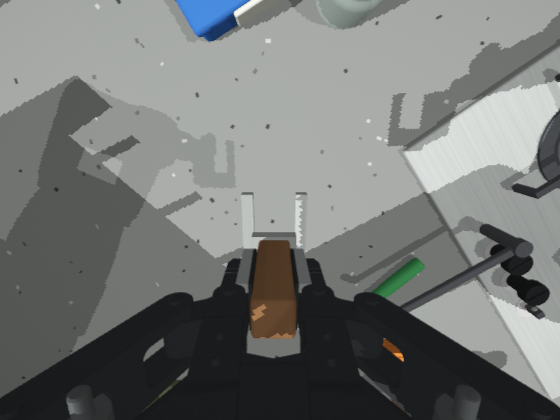

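Spot is empty and the guard is still open. Lower the puller, the last bit slowly.

```bash
python3 -m crank '[[0,0,0.0056,-0.2,-1.5,10,10],[0,0,0,0,0,25,10],[0,0,0,0,0,28,10],[0,0,0,0,0,28,10],[0,0,0,0,0,28,10],[0,0,0,0,0,25,10],[0,0,0,0,0,15,10],[0,0,0,0,0,10,10],[0,0,0,0,0,6,10],[0,0,0,0,0,0,10],[0,0,0,0,0,0,10]]'; python3 corr.py .4032 .282 .0665 54.2; python3 -m crank '[[0,0,0,0,0,2,10],[0,0,0,0,0,2,10],[0,0,0,0,0,0,10],[0,0,0,0,0,0,10]]'; python3 corr.py .4032 .282 .0665 54.2
```

```text
time: 26.88
tcp_pos: [0.4042, 0.2826, 0.0757]
eef_rot: [-0.0, 0.892, 0.453, 0.0]
force: [-0.3, 0.8, -0.4]
finger_gap: 0.0168
tcp [0.4042 0.2826 0.0757] turn [ 0.0003 -0.0008 -0.0063] shift_now [-1.1 -0.5  9.2] shift_after_turn [-1.1 -0.5  9.2] F [-0.3  0.8 -0.4] gap 0.0168 t 26.88
time: 27.22
tcp_pos: [0.4041, 0.2825, 0.0715]
eef_rot: [-0.0, 0.891, 0.453, 0.0]
force: [-0.4, 0.4, -1.2]
finger_gap: 0.0172
tcp [0.4041 0.2825 0.0715] turn [ 0.0002 -0.0006 -0.0056] shift_now [-0.9 -0.5  5. ] shift_after_turn [-0.9 -0.5  5. ] F [-0.4  0.4 -1.2] gap 0.0172 t 27.22
```

```bash
python3 -m crank '[[0,0,0,0,0,1.5,10],[0,0,0,0,0,1.5,10],[0,0,0,0,0,1,10],[0,0,0,0,0,0,10],[0,0,0,0,0,0,10]]'; python3 -m crank '[[0,0,0,0,0,0.7,10],[0,0,0,0,0,0,10],[0,0,0,0,0,0,10]]'; python3 -m crank '[[0,0,0,0,0,0.7,10],[0,0,0,0,0,0,10],[0,0,0,0,0,0,10]]'
```

```text
time: 27.63
tcp_pos: [0.404, 0.2825, 0.0672]
eef_rot: [0.0, 0.891, 0.453, 0.0]
force: [0.3, -0.1, -1.2]
finger_gap: 0.0175
time: 27.88
tcp_pos: [0.4041, 0.2825, 0.0666]
eef_rot: [0.0, 0.891, 0.453, 0.0]
force: [0.4, 0.4, -1.4]
finger_gap: 0.017
time: 28.13
tcp_pos: [0.4043, 0.2825, 0.0665]
eef_rot: [0.0, 0.891, 0.453, 0.0]
force: [-2.0, -2.3, 7.3]
finger_gap: 0.0169
```

In contact with the counter (+7 N). Release, withdraw straight up, and check.

```bash
python3 -m crank '[[0,0,0,0,0,-0.4,20],[0,0,0,0,0,0,25],[0,0,0,0,0,0,40],[0,0,0,0,0,0,60],[0,0,0,0,0,0,80],[0,0,0,0,0,0,85],[0,0,0,0,0,0,85]]'; python3 -m crank '[[0,0,0,0,0,-10,85],[0,0,0,0,0,-20,85],[0,0,0,0,0,-30,85],[0,0,0,0,0,-30,85],[0,0,0,0,0,-30,85],[0,0,0,-20,0,-20,85],[0,0,0,-30,0,0,85],[0,0,0,-20,0,0,85],[0,0,0,0,0,0,85]]'; python3 - <<'E'
from h import *
s=env.sense();C=cam('wrist',s);im,d=env.camera('wrist'); cv2.imwrite('pics/w17.png',im); P=cloud(C,d); print(s['tcp_pos'],s['force'])
z=P[...,2]; m=(z>.1)&(z<.118)&(np.hypot(P[...,0]-.403,P[...,1]-.282)<.03); print('handle',m.sum(),P[m].mean(0),cv2.minAreaRect(P[m][:,:2].astype(np.float32)))
m=(z>.003)&(z<.012)&(np.hypot(P[...,0]-.403,P[...,1]-.282)<.05); print('fork',cv2.minAreaRect(P[m][:,:2].astype(np.float32)))
for n in('top','scene'):
    im,d=env.camera(n); cv2.imwrite(f'pics/{n}17.png',im); np.save(f'pics/{n}17.npy',d)
E
```

```text
time: 28.72
tcp_pos: [0.404, 0.2825, 0.0662]
eef_rot: [0.0, 0.891, 0.453, 0.0]
force: [0.6, 0.1, -0.3]
finger_gap: 0.0827
time: 29.47
tcp_pos: [0.3612, 0.2241, 0.2073]
eef_rot: [0.0, 0.892, 0.453, 0.001]
force: [1.0, 0.1, -0.5]
finger_gap: 0.0846
[0.36122221 0.22410677 0.20732364] [ 0.96054925  0.1292677  -0.53692034]
handle 545 [0.40349079 0.28314205 0.1083033 ] ((0.403474360704422, 0.28311362862586975), (0.017124203965067863, 0.01715637929737568), 53.819332122802734)
fork ((0.4003686308860779, 0.2784605026245117), (0.05980522185564041, 0.045696984976530075), 54.14002990722656)
```

View pics/w17.png

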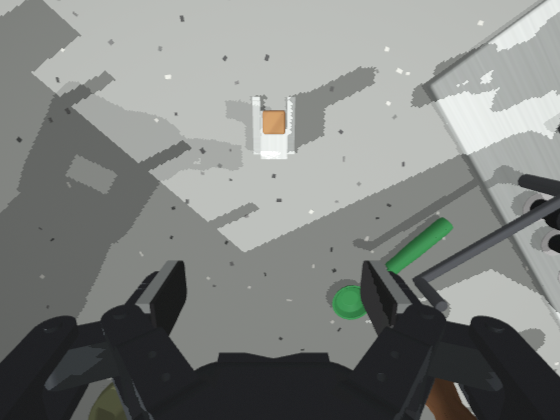

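View pics/scene17.png

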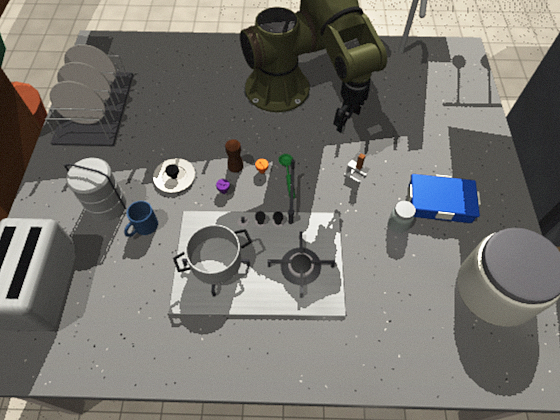

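View pics/top17.png

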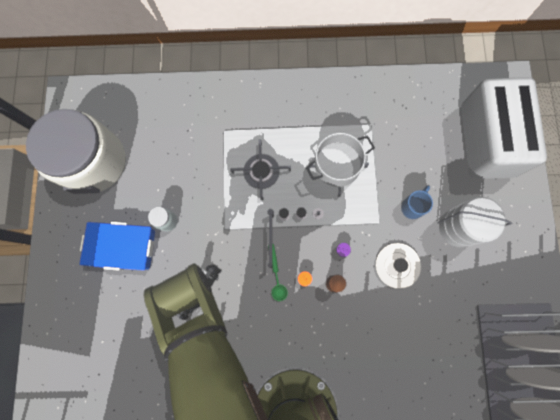

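```bash
python3 - <<'E'
from h import *
C=cam('top'); d0=np.load('pics/top0.npy')
im=cv2.imread('pics/top17.png'); P=cloud(C,np.load('pics/top17.npy')); z=P[...,2]
m=(z>.1)&(z<.122)&(np.hypot(P[...,0]-.432,P[...,1]-.062)<.025); print('post',m.sum(),P[m].mean(0))
a=P[m].mean(0)[:2]-np.array([.5973,.0592]); print('len',np.hypot(*a),'guard ang',np.radians(.7-90)-np.arctan2(a[1],a[0])+ (2*np.pi if np.arctan2(a[1],a[0])>0 else 0))
hsv=cv2.cvtColor(im,cv2.COLOR_BGR2HSV);m=(hsv[...,2]<70)&(z>.038)&(z<.055)&(np.hypot(P[...,0]-.427,P[...,1]+.334)<.05); print('knob',m.sum(),cv2.minEnclosingCircle(P[m][:,:2].astype(np.float32)),np.median(P[m][:,2]))
i0=cv2.imread('pics/top0.png')
for n,lo,hi in(('orange',(8,180,180),(22,255,255)),('purple',(125,100,60),(155,255,255)),('green',(50,100,40),(80,255,255)),('blue',(100,120,40),(120,255,255))):
    print(n,[tuple(np.round(cv2.minEnclosingCircle(max(cv2.findContours(cv2.inRange(cv2.cvtColor(i,cv2.COLOR_BGR2HSV),lo,hi),0,1)[0],key=cv2.contourArea))[0],1)) for i in(i0,im)])
E
```

```text
post 14 [0.43247727 0.06096391 0.1138603 ]
len 0.1648321722874117 guard ang 1.593715110866798
knob 0 ((0.0, 0.0), 0.0) nan
orange [(np.float64(304.7), np.float64(278.2)), (np.float64(304.1), np.float64(278.2))]
purple [(np.float64(343.2), np.float64(249.2)), (np.float64(343.1), np.float64(249.1))]
green [(np.float64(278.0), np.float64(289.5)), (np.float64(278.5), np.float64(289.5))]
blue [(np.float64(116.5), np.float64(247.5)), (np.float64(116.5), np.float64(247.5))]
  return _methods._mean(a, axis=axis, dtype=dtype,
  ret = ret.dtype.type(ret / rcount)
```

```bash
python3 - <<'E'
from h import *
C=cam('top'); im=cv2.imread('pics/top17.png'); P=cloud(C,np.load('pics/top17.npy'))
r=im[245:290,375:425]; print(r.max(2).min())
m=np.zeros(im.shape[:2],bool); m[250:285,380:420]=im[250:285,380:420].max(2)<110
print(m.sum(), P[m].mean(0),np.percentile(P[m][:,2],[10,50,90]), onplane(C,*cv2.minEnclosingCircle(np.argwhere(m)[:,::-1].astype(np.float32))[0],.047))
cv2.imwrite('pics/t17c.png',cv2.resize(im[235:300,360:440],None,fx=8,fy=8,interpolation=cv2.INTER_CUBIC))
E
```

```text
76
136 [ 0.42600518 -0.33354565  0.04601274] [0.0429641  0.04595038 0.04938939] [ 0.42663808 -0.33377792  0.047     ]
```

View pics/t17c.png

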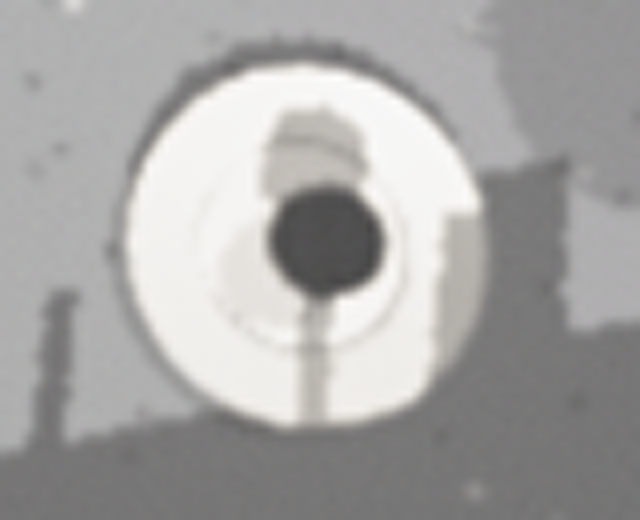

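The knob stands upright, head level at about 0.046 m, centre (0.4266, -0.3338), within about 1 mm of the saucer's centre. The gripper is clear of everything, so I'm handing in.

```bash
python3 -c "
from plant import env
print(env.sense()['time']); print(env.sign_off())"
```

```text
29.6167
the job is handed in; nothing more can be done
None
```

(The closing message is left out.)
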